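# Swing the waste tank to its port and lock the coupling

## Robot

A 6-joint arm with a two-finger parallel gripper is mounted at the origin on the work surface. World frame = base frame: x ahead of the robot, y to its left, z up, the work surface at z = 0. Lengths are in m, angles in rad, forces in N, time in s.
With the tool pointing down it reaches from about 0.3 to 1 m from the base axis. Payload 5.1 kg.
Tool frame: the origin (TCP) lies midway between the tips of the shut fingers; the grasp point (between the pads) lies 19 mm behind it; z points along the fingers, y is the line along which they close (so a half turn about z gives the same grasp; the last joint's range is limited). The gripper opens to 95 mm and grips with 3 to 60 N. Pads are 20 mm wide; open, the fingers measure 119 mm over their backs; the gripper's body (75 mm by 180 mm) begins 59 mm behind the grasp point.
Start: joints at [-0.083, 0.124, 1.65, -0, 1.367, -0.083], TCP at [0.65, -0, 0.215] pointing down, gripper open.
Joint ranges: [-2.61, 2.61], [-1.02, 2.33], [0.03, 2.71], [-1.35, 4.49], [0.32, 2.68], [-2.91, 2.91]. Speed limits (rad/s): [2.57, 2.57, 3.14, 3.14, 3.14, 3.14].

## Interface

Orientations are given as [roll, pitch, yaw] about the fixed x, y, z axes, in that order (R = Rz(yaw) Ry(pitch) Rx(roll)).
In Python, from plant import env gives the robot as it stands.
- The arm moves only by the shell command python3 -m handwheel 'ROWS'. ROWS is a JSON object of lists of equal length, an entry for each row: "translation": the shift along the tool's x, y, z in cm, a list of three; "rot": the turn, a rotation vector about the tool's x, y, z in degrees, a list of three; "grip": the closure in counts, from 0 (fully open) to 255 (shut). In form: {"translation": [[dx, dy, dz], ...], "rot": [[wx, wy, wz], ...], "grip": [grip, ...]}. A call has 1 to 20 rows; each row shifts and turns the commanded pose from where the row before left it, along the tool's axes as they then stand; what a row does not reach is not made up. A row lasts 1/12 s, in which the tool goes at most 41.7 mm and 7.16 degrees, less where a joint would pass 70% of its speed; a pose out of reach is approached as far as the arm can. A call with a gripper value outside its range is refused whole. The fingers move at their own pace and stop on an object; the grip force is fixed at half the most. Time passes only in rows, so rows that do not move let the fingers close. It gives the time, the measured TCP pose, the force, the opening and the grip force at its end, in the units of the state.
- env.get_obs(): the state, without advancing time (a new reading comes with each control period).
- env.capture(name): name is "scene" or "side" or "wrist"; returns the picture (400x640x3 uint8, blue, green, red); there is no depth.
- env.camera_params(name): a dict with "fx", "fy", "cx", "cy" (pixels), "cam_to_world" (4x4, takes a point from camera to world coordinates); the wrist camera has in their place "T_tool_cam" (4x4, takes a point from camera to tool coordinates, whose origin is the TCP and whose axes are the flange's). Camera axes: x right, y down, z forward; pixel columns grow to the right and rows downward; lengths in m; the calibration is good to about 2 mm. A picture is of the moment at which its call begins: read the wrist's pose just before it. camera_params takes no time and is no camera call.
- env.close_job(): hands the job in; it is judged then, once.
The state is a dict: "t": time; "joint_positions": joint angles; "qvel": joint speeds; "joint_efforts": joint torques, N m; "ee_pos": TCP position; "ee_rot": TCP orientation; "contact_force": force on the tool from outside, world axes, zero at the start; "moment": the same for the moment, N m; "width": finger opening in m; "grasp_force": force on a finger pad.
Only numpy, scipy, OpenCV 4.12 (cv2) and the standard library are available. Lean on these libraries where they do the work, as an engineer would, in place of code of your own. Each camera call takes 0.05 s, during which the arm holds its last target. There are 200 camera calls.

## Task

Turn the white waste tank a quarter turn counter-clockwise (seen from above) round the brass post that holds its notched corner, sliding it flat on the plate with the notch kept on the post until its side is against the yellow stop block. Then push the aluminium coupling fully home onto the tank's orange adaptor, and after that fold its two red cam arms fully back against the coupling one after the other. Leave the bottles and other things around it where they stand.

Things in the scene. Friction and masses are not known exactly. Their poses are not given: they have to be found in the camera images.
- dock: Steel docking plate 4 mm thick, fixed on the bench; place and yaw vary. Origin on the axis of the brass pivot post, at bench level; x runs from the post towards the coupling, z up. In its frame (mm): plate x -35..180, y -150..125, plus a strip x 180..315, y -10..60 under the rail. The coupling's axis lies along x at y 25, 42 above the bench.
- post (a point): Axis of the brass pivot post (18 mm diameter, top 60 mm above the bench), at the plate's top.
- stop (a point): Middle of the face of the yellow stop block that the turned tank rests against (dock frame x 95, y 87, height 26). The block fills x 80..110, y 87..107 mm, top 48 mm above the bench.
- rail_end (a point): Top centre of the grey end block of the coupling's rail (dock frame x 309, y 25, height 30). The block fills x 303..315, y 0..50 mm; the rail x 160..310, y 11..39 mm, top 16 mm above the bench.
- tank: Loose white tank, 140 x 100 x 70 mm, 0.5 to 0.9 kg, on the plate. Origin on its underside where the post's axis is when the post touches both faces (x 9, y 9 mm) of its 22 x 22 mm full-height corner notch. Fills x -13..127, y -13..87 but for the notch; blue cap 6 mm high on top. Starts 75 to 103 degrees clockwise of the dock's yaw; finally parallel to the dock, y = 87 face on the stop.
- tank_corner (a point): The tank's vertical edge to push round, diagonally opposite the notch (tank frame x 127, y 87), half-way up (35 mm over its underside). Pushing squarely on the x = 127 face, beside this edge, turns the tank counter-clockwise and keeps its notch on the post.
- adaptor_tip (a point): Centre of the tip of the orange grooved adaptor (28 mm diameter) on the tank's x = 127 face: tank frame x 172, y 25, 38 mm over the underside. At its root a grey collar, 60 mm diameter, x 127..132.
- coupling (a joint): Slide of the coupling along the rail towards the tank (the dock's -x), in m: 0 fully back, about 0.060 when its mouth meets the collar of the turned tank (hard limit 0.063). It starts nearly fully back; moves against about 8 N friction and stays where it is left.
- coupling_mouth (a point): Centre of the coupling's open mouth, on its axis; axes as the dock's. The aluminium coupling is 60 mm long (it lies on the +x side of this point), 42 mm outside diameter, flared to 54 mm at the mouth; bore 34 mm, flared to 46 mm.
- coupling_tab (a point): Centre of the exposed part of the black upright thumb tab on top of the coupling: a plate 8 mm thick (x), 32 mm wide (y), rising from 63 to 90 mm above the bench; 50 mm behind (+x of) the mouth. Push it towards -x from behind or pinch it.
- cam_far (a joint): Red cam arm on the coupling's +y side of the dock frame, turning about a vertical pivot, rad: 0 folded back against the coupling (pointing to the dock's +x), about 1.57 standing straight out to +y. Stays where it is left; under 1 N at the tip moves it. A hard limit stops it at 0.
- cam_far_pivot (a point): Pivot of cam_far: 32 mm behind the mouth, 27 mm to +y of the axis. The arm is 69 mm long from here to its end, 8 mm thick (on the outer side of the pivot line when folded) with a 14 mm round knob at the tip, 16 mm high, centred 42 mm above the bench.
- cam_far_tip (a point): Centre of cam_far's end knob, 62 mm from its pivot.
- cam_near (a joint): The other red cam arm, on the -y side of the coupling; mirror image of cam_far: 0 folded back, about 1.57 standing straight out to -y.
- cam_near_pivot (a point): Pivot of cam_near: 32 mm behind the mouth, 27 mm to -y of the axis.
- cam_near_tip (a point): Centre of cam_near's end knob, 62 mm from its pivot.
- amber_bottle: Bystander, leave alone: brown glass bottle with black cap, 60 mm diameter, 150 mm tall; origin at the centre of its underside.
- clear_bottle: Bystander, leave alone: clear glass bottle with blue cap, 60 mm diameter, 150 mm tall; origin at the centre of its underside.
- jar: Bystander, leave alone: white jar with green cap, 64 mm diameter, 90 mm tall; origin at the centre of its underside.
- tip_box: Bystander, leave alone: blue pipette-tip box with clear lid, 80 x 120 mm (its x by y), 67 mm tall; origin at the centre of its underside.
- beaker: Bystander, leave alone: glass beaker, 72 mm diameter, 90 mm tall; origin at the centre of its underside.
- mouse: Bystander, leave alone: red computer mouse, 100 x 58 mm (x by y), 30 mm tall; origin at the centre of its underside.

How it is judged:
By the outcome, as a careful person would: the job done as asked, in the order asked, and still so for the second after the job is handed in, with the robot touching nothing.
It also fails if it takes over 59 s, if anything falls off the work surface, if the arm or the gripper's body presses on something with over 40 N, if the wrist force passes 120 N, or if a joint passes its speed limit or range.

## Working session

There is one attempt and no reset: what is moved stays moved. The work goes in short steps, Python scripts to look and compute and a shell command to move; the robot and the scene stay as the last step left them, time stands still between calls to the robot, and variables do not carry over. Pictures are saved under pics/ and viewed, at most 10 in all, crops included, and the job is handed in when it is done.

```bash
ls; mkdir -p pics; python3 - <<'E'
from plant import env
import cv2,numpy as np
np.set_printoptions(precision=4,suppress=True)
o=env.get_obs();print(o['t'],o['ee_pos'],o['ee_rot'],o['contact_force'],o['width'])
for n in ("scene","side"):
    cv2.imwrite(f"pics/{n}0.png",env.capture(n)); p=env.camera_params(n);print(n,p)
print(env.camera_params("wrist"))
E
```

```text
pics
0.0 [0.6494 0.     0.2134] [-3.1396 -0.0002  1.5708] [ 0.4753 -0.036   0.0589] 0.09502082530671555
scene {'fx': 420.90946631801165, 'fy': 420.90946631801165, 'cx': 313.09203171107674, 'cy': 202.09174329585397, 'cam_to_world': array([[-0.7467,  0.4185, -0.517 ,  1.1105],
       [ 0.6651,  0.4786, -0.5733,  0.518 ],
       [ 0.0075, -0.7719, -0.6357,  0.7435],
       [ 0.    ,  0.    ,  0.    ,  1.    ]])}
side {'fx': 477.65974705049473, 'fy': 477.65974705049473, 'cx': 312.0862806512306, 'cy': 191.1514261895932, 'cam_to_world': array([[ 0.9611, -0.1546,  0.2288,  0.3338],
       [-0.276 , -0.5088,  0.8154, -0.9125],
       [-0.0096, -0.8469, -0.5317,  0.6353],
       [ 0.    ,  0.    ,  0.    ,  1.    ]])}
{'fx': 289.09373517978077, 'fy': 289.09373517978077, 'cx': 321.9892575780712, 'cy': 208.76387780653712, 'T_tool_cam': array([[ 0.0004, -0.9573, -0.289 ,  0.0808],
       [ 1.    ,  0.0001,  0.001 , -0.0001],
       [-0.0009, -0.289 ,  0.9573, -0.1692],
       [ 0.    ,  0.    ,  0.    ,  1.    ]])}
```

View pics/scene0.png

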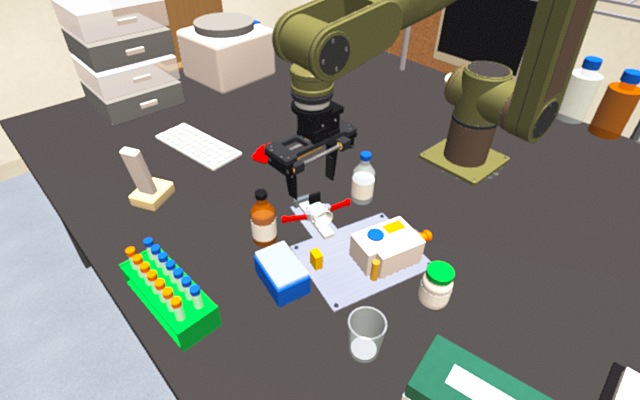

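View pics/side0.png

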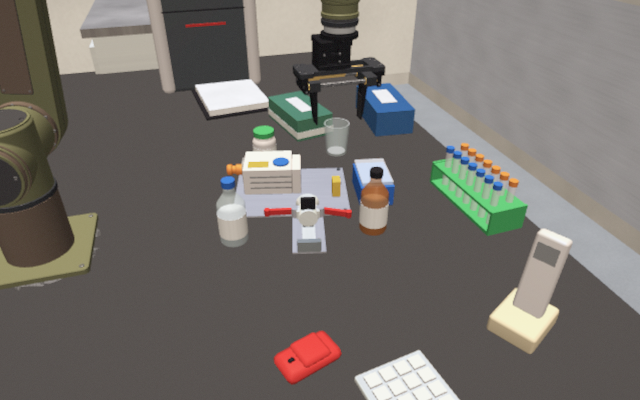

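The side view shows the tank at about (270,172), the coupling at (308,208) with its cam arms out to (268,212) and (348,212), the stop at (336,186), and the rail end at (309,244). I'll enlarge both pictures to read points off them.

```bash
python3 - <<'E'
import cv2
a=cv2.imread("pics/side0.png")[115:265,205:405]; cv2.imwrite("pics/sc.png",cv2.resize(a,None,fx=4,fy=4,interpolation=cv2.INTER_CUBIC))
a=cv2.imread("pics/scene0.png")[145:325,235:475]; cv2.imwrite("pics/cc.png",cv2.resize(a,None,fx=3.3333,fy=3.3333,interpolation=cv2.INTER_CUBIC))
E
```

```text
(no output)
```

View pics/sc.png

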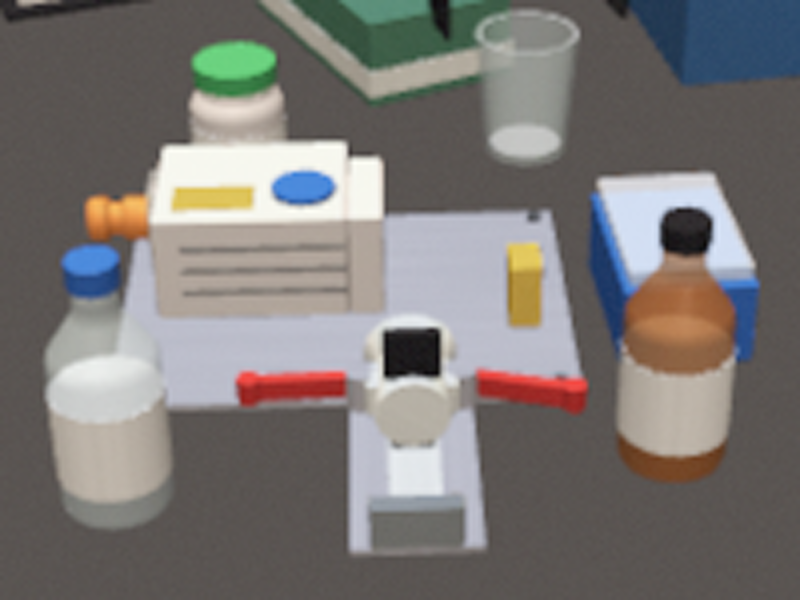

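View pics/cc.png

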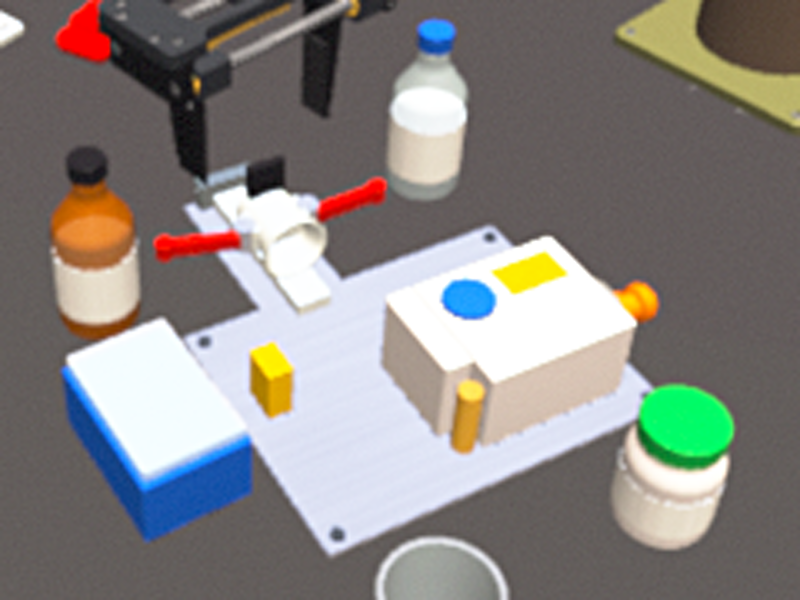

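```bash
cat > h.py <<'E'
import numpy as np
from plant import env
from scipy.optimize import least_squares
P={n:env.camera_params(n) for n in("scene","side")}
def proj(n,w):
    p=P[n];T=np.linalg.inv(p['cam_to_world']);c=np.atleast_2d(w)@T[:3,:3].T+T[:3,3]
    return np.c_[p['fx']*c[:,0]/c[:,2]+p['cx'],p['fy']*c[:,1]/c[:,2]+p['cy']]
def px(n,uv):
    uv=np.array(uv,float)
    return uv/4+(205,115) if n=='side' else uv*.3+(235,145)
def tf(q,pts):
    pts=np.atleast_2d(np.array(pts,float));c,s=np.cos(q[2]),np.sin(q[2])
    return np.c_[q[0]+c*pts[:,0]-s*pts[:,1],q[1]+s*pts[:,0]+c*pts[:,1],pts[:,2]]
def fit(obs,q0):
    f=lambda q:np.concatenate([(proj(n,tf(q,np.array(m)/1e3))-px(n,uv)).ravel() for n,m,uv in obs])
    r=least_squares(f,q0,loss='soft_l1');return r.x,f(r.x).reshape(-1,2)
E
cat > m.py <<'E'
from h import *
np.set_printoptions(precision=4,suppress=True)
D=[('scene',(0,0,60),(470,388)),('scene',(-35,125,4),(332,555)),('scene',(180,-150,4),(492,226)),
('side',(315,-10,4),(350,552)),('side',(315,60,4),(485,548)),('side',(180,125,4),(580,378)),('side',(-35,125,4),(550,210)),
('side',(110,87,48),(512,268)),('side',(110,107,48),(542,267)),('side',(315,0,30),(372,512)),('side',(315,50,30),(464,510))]
q,r=fit(D,[.6,0,-1.57]);print('dock',q,np.degrees(q[2]));print(r.T)
T=[('scene',(127,87,74),(548,237)),('scene',(-13,87,74),(388,300)),('scene',(127,-13,74),(637,318)),
('side',(127,87,74),(157,211)),('side',(-13,87,74),(383,212)),('side',(127,87,4),(160,313)),('side',(-13,87,4),(383,310))]
t,r=fit(T,[q[0],q[1],q[2]-1.57]);print('tank',t,np.degrees(t[2]-q[2]));print(r.T)
print('corner',tf(t,[.127,.087,.039]),'tip',tf(t,[.172,.025,.042]))
# coupling: tab top centre etc. -> slide
def ray(n,uv,z):
    p=P[n];u=px(n,uv);d=p['cam_to_world'][:3,:3]@[(u[0]-p['cx'])/p['fx'],(u[1]-p['cy'])/p['fy'],1];o=p['cam_to_world'][:3,3];return o+d*(z-o[2])/d[2]
def dk(w):
    c,s=np.cos(q[2]),np.sin(q[2]);d=w[:2]-q[:2];return np.array([c*d[0]+s*d[1],-s*d[0]+c*d[1]])*1e3
for nm,n,uv,z in [('tab top back mid','side',(412,329),.09),('tab front top','scene',(264,164),.09),('near tip','side',(247,385),.05),('far tip','side',(575,390),.05),('near tip','scene',(377,186),.05),('far tip','scene',(164,244),.05),
 ('clear cap','side',(91,255),.15),('clear cap','scene',(437,28),.15),('amber cap','side',(686,218),.15),('amber cap','scene',(87,158),.15),('jar top','scene',(686,420),.09),('jar','side',(235,60),.09),('box tl','side',(598,180),.067),('box tr','side',(712,178),.067)]:
    w=ray(n,uv,z);print(nm,w,dk(w))
E
python3 m.py
```

```text
dock [ 0.5861  0.1433 -1.8113] -103.77804858643192
[[-0.108  -1.1707 -0.7207 -0.0176  0.0409  0.5815 -0.4806 -0.8234  0.0343
  -1.0117  0.4801]
 [-0.3752 -0.9633 -0.8161 -0.8976 -0.9961  3.4289 -0.0091 -0.4571 -0.4446
  -0.992  -1.2734]]
tank [ 0.5869  0.1461 -3.3733] -89.49927988835886
[[ 0.3058 -0.8081  0.9165 -1.7084  0.3572  0.0101  0.9736]
 [-0.2881 -0.2619  1.3415  1.6557 -0.4581  0.867  -0.2918]]
corner [[0.4433 0.0906 0.039 ]] tip [[0.4137 0.1613 0.042 ]]
tab top back mid [ 0.5536 -0.0969  0.09  ] [241.0042  25.672 ]
tab front top [ 0.5563 -0.0928  0.09  ] [236.3872  27.3148]
near tip [ 0.4693 -0.0649  0.05  ] [230.0443 -63.8303]
far tip [ 0.6373 -0.1207  0.05  ] [244.1582 112.6108]
near tip [ 0.4743 -0.0515  0.05  ] [215.756  -62.1407]
far tip [ 0.642  -0.1078  0.05  ] [230.4996 114.1532]
clear cap [ 0.3941 -0.0744  0.15  ] [ 257.0883 -134.5729]
clear cap [ 0.3929 -0.075   0.15  ] [ 258.0127 -135.5878]
amber cap [ 0.6924 -0.1263  0.15  ] [236.4924 167.4509]
amber cap [ 0.6939 -0.1213  0.15  ] [231.2692 167.7461]
jar top [0.5299 0.2658 0.09  ] [-105.5911  -83.7543]
jar [0.5292 0.2606 0.09  ] [-100.3848  -83.1227]
box tl [0.7198 0.0687 0.067 ] [ 40.5817 147.7061]
box tr [0.7886 0.0504 0.067 ] [ 42.0129 218.8602]
```

```bash
python3 -m handwheel '{"translation":[[1.35,-2.84,0],[1.35,-2.84,0],[1.35,-2.84,0],[1.35,-2.84,0],[1.35,-2.84,0],[1.35,-2.84,0],[1.35,-2.84,0],[1.32,-2.81,0],[0,0,0],[0,0,0],[0,0,0],[0,0,0],[0,0,0]],"rot":[[0,0,0],[0,0,0],[0,0,0],[0,0,0],[0,0,0],[0,0,0],[0,0,0],[0,0,0],[0,0,6.65],[0,0,6.65],[0,0,0],[0,0,0],[0,0,0]],"grip":[255,255,255,255,255,255,255,255,255,255,255,255,255]}'
```

```text
t: 1.18
ee_pos: [0.4231, 0.1076, 0.2144]
ee_rot: [-3.141, 0.0, 1.341]
contact_force: [0.6, 0.3, -0.5]
width: 0.014
grasp_force: 0.0
```

```bash
python3 -m handwheel '{"translation":[[0,0,3],[0,0,3],[0,0,3],[0,0,3],[0,0,3],[0,0,3],[0,0,0.2],[0,0,0]],"rot":[[0,0,0],[0,0,0],[0,0,0],[0,0,0],[0,0,0],[0,0,0],[0,0,0],[0,0,0]],"grip":[255,255,255,255,255,255,255,255]}'; python3 - <<'E'
from plant import env
import cv2
a=env.capture("side")[95:265,170:400];b=env.capture("scene")[130:320,300:490]
a=cv2.resize(a,(406,300));b=cv2.resize(b,(300,300));cv2.imwrite("pics/p1.png",cv2.resize(cv2.hconcat([a,b]),(800,340)))
E
```

```text
t: 1.85
ee_pos: [0.4214, 0.1073, 0.0309]
ee_rot: [-3.137, 0.002, 1.339]
contact_force: [0.7, -0.5, 0.4]
width: 0.0003
grasp_force: 0.0
```

View pics/p1.png

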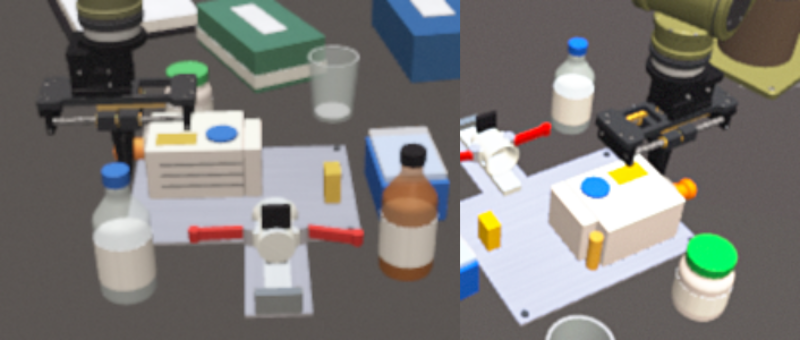

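The shut fingers stand at about (125,150) in the left half, beside the tank's adaptor face near the pushed corner, and nothing else is touched. I'll close the gap until there is contact.

```bash
python3 -m handwheel '{"translation":[[0,0.3,0],[0,0.3,0],[0,0.3,0],[0,0.2,0],[0,0,0]],"rot":[[0,0,0],[0,0,0],[0,0,0],[0,0,0],[0,0,0]],"grip":[255,255,255,255,255]}'
```

```text
t: 2.37
ee_pos: [0.4348, 0.1051, 0.0335]
ee_rot: [3.14, -0.0, 1.339]
contact_force: [-0.4, -0.4, 0.0]
width: -0.0002
grasp_force: 0.0
```

```bash
python3 -m handwheel '{"translation":[[0,0.2,0],[0,0.2,0],[0,0.2,0],[-0.54,0.3,0],[-0.54,0.3,0],[-0.54,0.3,0],[-0.54,0.3,0]],"rot":[[0,0,0],[0,0,0],[0,0,0],[0,0,-2.25],[0,0,-2.25],[0,0,-2.25],[0,0,-2.25]],"grip":[255,255,255,255,255,255,255]}'
```

```text
t: 2.95
ee_pos: [0.4452, 0.0816, 0.0329]
ee_rot: [-3.134, -0.002, 1.498]
contact_force: [-12.4, 5.3, 12.1]
width: 0.0004
grasp_force: 6.7
```

```bash
python3 -m handwheel '{"translation":[[-0.54,0.3,0],[-0.54,0.3,0],[-0.54,0.3,0],[-0.54,0.3,0],[-0.54,0.3,0],[-0.54,0.3,0]],"rot":[[0,0,-2.25],[0,0,-2.25],[0,0,-2.25],[0,0,-2.25],[0,0,-2.25],[0,0,-2.25]],"grip":[255,255,255,255,255,255]}'; python3 - <<'E'
from plant import env
import cv2
cv2.imwrite("pics/t2.png",env.capture("scene"));cv2.imwrite("pics/t2s.png",env.capture("side"))
b=cv2.imread("pics/t2.png")[140:320,270:510];a=cv2.imread("pics/t2s.png")[85:265,200:400]
cv2.imwrite("pics/p2.png",cv2.hconcat([cv2.resize(a,(400,360)),cv2.resize(b,(400,360))]))
E
```

```text
t: 3.45
ee_pos: [0.4639, 0.0491, 0.0326]
ee_rot: [-3.135, -0.003, 1.734]
contact_force: [-10.2, 3.0, 9.0]
width: 0.0005
grasp_force: 5.0
```

View pics/p2.png

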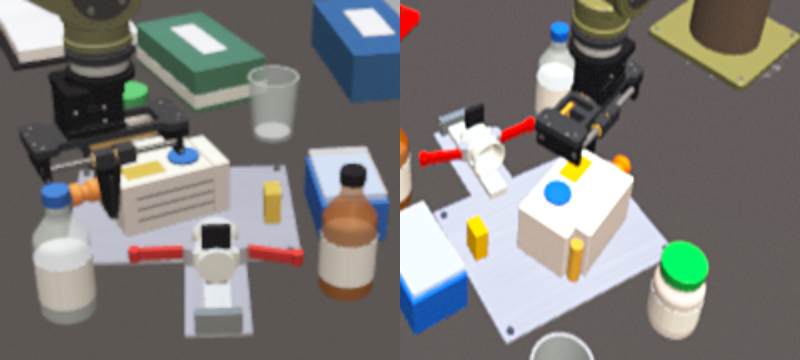

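The tank has turned about 20°, its notch is still on the post (577,262 in the right half), and the tank is flat with the neighbours untouched. I'll continue the arc.

```bash
python3 -m handwheel '{"translation":[[-0.54,0.3,-0.1],[-0.54,0.3,-0.05],[-0.54,0.3,0],[-0.54,0.3,0],[-0.54,0.3,0],[-0.54,0.3,0],[-0.54,0.3,0],[-0.54,0.3,0],[-0.54,0.3,0],[-0.54,0.3,0],[-0.54,0.3,0],[-0.54,0.3,0]],"rot":[[0,0,-2.25],[0,0,-2.25],[0,0,-2.25],[0,0,-2.25],[0,0,-2.25],[0,0,-2.25],[0,0,-2.25],[0,0,-2.25],[0,0,-2.25],[0,0,-2.25],[0,0,-2.25],[0,0,-2.25]],"grip":[255,255,255,255,255,255,255,255,255,255,255,255]}'; python3 - <<'E'
import numpy as np
from plant import env
o=env.get_obs();q=np.array([.5863,.144]);psi=o['ee_rot'][2];yt=psi+np.pi/2  # tank -x = tool y(psi-90) -> tank x = psi+90
d=np.array(o['ee_pos'][:2])-q;c,s=np.cos(yt),np.sin(yt);print('in tool-yaw tank frame',c*d[0]+s*d[1],-s*d[0]+c*d[1],np.degrees(psi))
E
```

```text
t: 4.55
ee_pos: [0.5217, 0.0016, 0.0331]
ee_rot: [-3.138, -0.002, 2.205]
contact_force: [-3.5, -0.3, 0.5]
width: 0.0005
grasp_force: 1.6
in tool-yaw tank frame 0.13641327733757308 0.0763854378085222 126.33448798835984
```

```bash
python3 -m handwheel '{"translation":[[-0.53,0.3,0],[-0.53,0.3,0],[-0.53,0.3,0],[-0.53,0.3,0],[-0.53,0.3,0],[-0.53,0.3,0],[-0.53,0.3,0],[-0.53,0.3,0],[-0.53,0.3,0],[-0.53,0.3,0],[-0.53,0.3,0],[-0.53,0.3,0],[-0.53,0.3,0],[-0.53,0.3,0]],"rot":[[0,0,-2.25],[0,0,-2.25],[0,0,-2.25],[0,0,-2.25],[0,0,-2.25],[0,0,-2.25],[0,0,-2.25],[0,0,-2.25],[0,0,-2.25],[0,0,-2.25],[0,0,-2.25],[0,0,-2.25],[0,0,-2.25],[0,0,-2.25]],"grip":[255,255,255,255,255,255,255,255,255,255,255,255,255,255]}'; python3 - <<'E'
import numpy as np
from plant import env
o=env.get_obs();q=np.array([.5863,.144]);psi=o['ee_rot'][2];yt=psi+np.pi/2
d=np.array(o['ee_pos'][:2])-q
for yt in (yt,-1.8113):
  c,s=np.cos(yt),np.sin(yt);print(c*d[0]+s*d[1],-s*d[0]+c*d[1],np.degrees(psi))
E
```

```text
t: 5.72
ee_pos: [0.6053, -0.0128, 0.0331]
ee_rot: [-3.14, -0.002, 2.755]
contact_force: [-0.8, -2.6, -0.6]
width: 0.0002
grasp_force: 1.3
0.13804708970558502 0.07674791555376603 157.83026564395544
0.1477678923845258 0.05578433022153299 157.83026564395544
```

```bash
python3 -m handwheel '{"translation":[[-0.53,0.3,0],[-0.53,0.3,0],[-0.53,0.3,0],[-0.5,0.3,0],[0,0.15,0],[0,0.15,0],[0,0.15,0],[0,0,0]],"rot":[[0,0,-2.25],[0,0,-2.25],[0,0,-2.25],[0,0,-1.6],[0,0,0],[0,0,0],[0,0,0],[0,0,0]],"grip":[255,255,255,255,255,255,255,255]}'; python3 - <<'E'
import numpy as np
from plant import env
o=env.get_obs();q=np.array([.5863,.144]);psi=o['ee_rot'][2];yt=psi+np.pi/2
d=np.array(o['ee_pos'][:2])-q
for yt in (yt,-1.8113):
  c,s=np.cos(yt),np.sin(yt);print(c*d[0]+s*d[1],-s*d[0]+c*d[1],np.degrees(psi))
E
```

```text
t: 6.38
ee_pos: [0.6269, -0.0078, 0.0327]
ee_rot: [-3.132, -0.009, 2.899]
contact_force: [-11.4, -15.5, 5.2]
width: 0.0005
grasp_force: 9.2
0.13760226365465722 0.07576149210615518 166.12449019506735
0.13772856759785143 0.07553163785117387 166.12449019506735
```

```bash
python3 -m handwheel '{"translation":[[0,-0.5,0],[0,-0.5,0],[0,-0.5,0],[0,0,-3],[0,0,-3],[0,0,-3],[0,0,-3],[1,-2.4,-0.5],[1,-2.4,0],[1,-2.4,0],[1,-2.4,0],[1.05,-2.1,0],[0,0,0],[0,0,0]],"rot":[[0,0,0],[0,0,0],[0,0,0],[0,0,0],[0,0,0],[0,0,0],[0,0,0],[0,0,0],[0,0,0],[0,0,0],[0,0,0],[0,0,0],[0,0,0],[0,0,0]],"grip":[255,255,255,255,255,255,255,255,255,255,255,255,255,255]}'; python3 - <<'E'
import numpy as np
from plant import env
import cv2
o=env.get_obs();q=np.array([.5863,.144])
d=np.array(o['ee_pos'][:2])-q;yt=-1.8113
c,s=np.cos(yt),np.sin(yt);print(c*d[0]+s*d[1],-s*d[0]+c*d[1])
a=env.capture("scene")[145:325,235:475];b=env.capture("side")[115:265,205:405]
cv2.imwrite("pics/p3.png",cv2.vconcat([cv2.resize(a,(440,300),interpolation=2),cv2.resize(b,(440,300),interpolation=2)]))
E
```

```text
t: 7.55
ee_pos: [0.55, -0.1197, 0.1594]
ee_rot: [3.141, 0.001, 2.896]
contact_force: [1.1, -0.2, -0.2]
width: 0.0002
grasp_force: 0.0
0.2648015768581868 0.027539163880797662
```

View pics/p3.png

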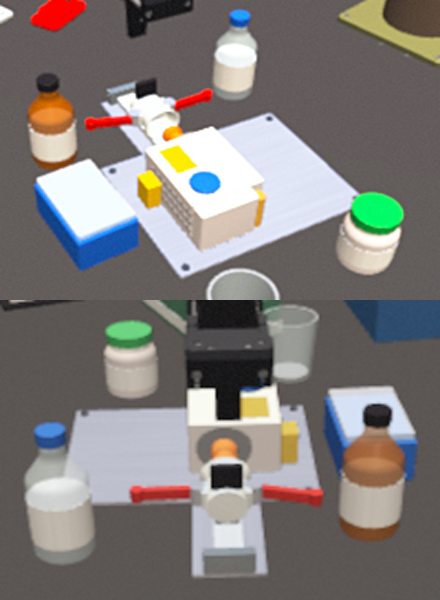

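The tank lies square against the yellow stop with its adaptor pointing at the coupling mouth. The post is still in the notch and the bystanders are unmoved. Next I'll go down behind the tab and push.

```bash
python3 -m handwheel '{"translation":[[0.2,-0.4,0],[0,0,2.5],[0,0,2.5],[0,0,2.5],[0,0,1.1],[0,0,0],[0,0.5,0],[0,0.5,0],[0,0.5,0],[0,0.5,0],[0,0.5,0],[0,0,0]],"rot":[[0,0,0],[0,0,0],[0,0,0],[0,0,0],[0,0,0],[0,0,0],[0,0,0],[0,0,0],[0,0,0],[0,0,0],[0,0,0],[0,0,0]],"grip":[255,255,255,255,255,255,255,255,255,255,255,255]}'; cat > d.py <<'E'
import numpy as np
from plant import env
o=env.get_obs();d=np.array(o['ee_pos'][:2])-[.5863,.144];c,s=np.cos(-1.8113),np.sin(-1.8113)
f=o['contact_force'];print('dock xy mm',1e3*(c*d[0]+s*d[1]),1e3*(-s*d[0]+c*d[1]),'f',c*f[0]+s*f[1],-s*f[0]+c*f[1])
E
python3 d.py
```

```text
t: 8.65
ee_pos: [0.5545, -0.0994, 0.0753]
ee_rot: [-3.138, 0.004, 2.9]
contact_force: [-0.9, -5.1, 2.4]
width: 0.0007
grasp_force: 2.6
dock xy mm 243.9390294889968 27.11675415739539 f 5.176274969905771 0.3876053655875459
```

```bash
python3 -m handwheel '{"translation":[[0,0.5,0],[0,0.5,0],[0,0.5,0],[0,0.5,0],[0,0.5,0],[0,0.5,0],[0,0.5,0],[0,0.5,0],[0,0,0]],"rot":[[0,0,0],[0,0,0],[0,0,0],[0,0,0],[0,0,0],[0,0,0],[0,0,0],[0,0,0],[0,0,0]],"grip":[255,255,255,255,255,255,255,255,255]}';python3 d.py;  python3 -m handwheel '{"translation":[[0,0.2,0],[0,0.2,0],[0,0.2,0],[0,0,0]],"rot":[[0,0,0],[0,0,0],[0,0,0],[0,0,0]],"grip":[255,255,255,255]}';python3 d.py
```

```text
t: 9.4
ee_pos: [0.5641, -0.0606, 0.0752]
ee_rot: [-3.138, 0.004, 2.899]
contact_force: [-1.0, -5.4, 1.0]
width: 0.0003
grasp_force: 2.9
dock xy mm 204.04450521548262 27.1934052883123 f 5.466992472155508 0.3041965119444796
t: 9.73
ee_pos: [0.5654, -0.0553, 0.0753]
ee_rot: [-3.138, 0.004, 2.899]
contact_force: [-1.4, -6.7, 2.4]
width: 0.0006
grasp_force: 3.6
dock xy mm 198.57188764208288 27.226116309390036 f 6.8090694808387315 0.19316449850962925
```

```bash
python3 -m handwheel '{"translation":[[0,0.15,0],[0,0.15,0],[0,0,0]],"rot":[[0,0,0],[0,0,0],[0,0,0]],"grip":[255,255,255]}';python3 d.py;  python3 -m handwheel '{"translation":[[0,0.15,0],[0,0.15,0],[0,0,0]],"rot":[[0,0,0],[0,0,0],[0,0,0]],"grip":[255,255,255]}';python3 d.py
```

```text
t: 9.98
ee_pos: [0.5661, -0.0526, 0.0753]
ee_rot: [-3.138, 0.004, 2.899]
contact_force: [-0.7, -7.3, 1.4]
width: 0.0005
grasp_force: 3.7
dock xy mm 195.71286861198047 27.22954913249358 f 7.259367792854709 1.0968992278943537
t: 10.23
ee_pos: [0.5666, -0.0505, 0.0753]
ee_rot: [-3.136, 0.003, 2.9]
contact_force: [-2.5, -9.4, 2.2]
width: 0.0002
grasp_force: 5.3
dock xy mm 193.5390741589985 27.227855037748885 f 9.691345964735644 -0.23348713139771693
```

```bash
python3 -m handwheel '{"translation":[[0,0.15,0],[0,0.1,0],[0,0,0]],"rot":[[0,0,0],[0,0,0],[0,0,0]],"grip":[255,255,255]}';python3 d.py;  python3 -m handwheel '{"translation":[[0,0.1,0],[0,0.1,0],[0,0,0]],"rot":[[0,0,0],[0,0,0],[0,0,0]],"grip":[255,255,255]}';python3 d.py
```

```text
t: 10.48
ee_pos: [0.5667, -0.0504, 0.0753]
ee_rot: [-3.131, 0.003, 2.9]
contact_force: [-4.4, -17.9, 3.1]
width: 0.0002
grasp_force: 9.3
dock xy mm 193.44882930359103 27.256671355461588 f 18.43516615283886 -0.0075637130079151405
t: 10.73
ee_pos: [0.5667, -0.0503, 0.0754]
ee_rot: [-3.127, 0.003, 2.9]
contact_force: [-6.6, -23.9, 3.4]
width: 0.0004
grasp_force: 12.4
dock xy mm 193.37501656651716 27.261438299142636 f 24.75220228545409 -0.7402008378505442
```

```bash
python3 -m handwheel '{"translation":[[0,-0.7,0],[0,-1.2,0],[0,-0.5,-1],[0,0,-3],[0,0,-3],[0,0,-3],[0,-4,0],[0,-4,0],[0,0,0],[0,0,0]],"rot":[[0,0,0],[0,0,0],[0,0,0],[0,0,0],[0,0,0],[0,0,0],[0,0,0],[0,0,0],[0,0,0],[0,0,0]],"grip":[255,255,255,255,255,255,255,255,255,255]}';python3 d.py; python3 - <<'E'
from plant import env
import cv2
cv2.imwrite("pics/s4.png",env.capture("side"));cv2.imwrite("pics/c4.png",env.capture("scene"))
a=cv2.imread("pics/c4.png")[165:255,255:405];b=cv2.imread("pics/s4.png")[160:250,255:375]
cv2.imwrite("pics/p4.png",cv2.vconcat([cv2.resize(a,(500,300),interpolation=2),cv2.resize(b,(500,300)[:0] or (400,300),interpolation=2).copy() if 0 else cv2.copyMakeBorder(cv2.resize(b,(400,300),interpolation=2),0,0,0,100,0)]))
E
```

```text
t: 11.57
ee_pos: [0.5418, -0.1457, 0.1745]
ee_rot: [3.141, 0.002, 2.895]
contact_force: [-0.5, 1.1, 0.2]
width: 0.0006
grasp_force: 0.0
dock xy mm 291.9681064106649 25.76777395074843 f -0.9885856496524789 -0.7299429999019456
```

View pics/p4.png

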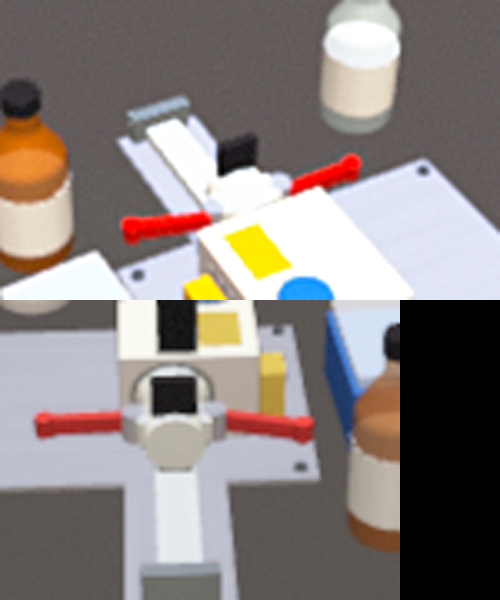

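```bash
python3 - <<'E'
from h import *
q=[.5863,.144,-1.8113]
for nm,a,b in [('near',(349,166),(42,125)),('far',(131,231),(302,129))]:
    A=np.array(a)*.3+(255,165);B=np.array(b)*.3+(255,160)
    f=lambda w:np.r_[proj('scene',w)[0]-A,proj('side',w)[0]-B]
    r=least_squares(f,[.55,0,.045]);w=r.x;c,s=np.cos(q[2]),np.sin(q[2]);d=w[:2]-q[:2]
    print(nm,w,'dock',1e3*(c*d[0]+s*d[1]),1e3*(-s*d[0]+c*d[1]),'res',r.fun)
E
```

```text
near [0.4842626  0.00068606 0.04185562] dock 163.49356880248394 -64.96436648871534 res [ 0.11471041 -0.06127635  0.10562452  0.05191349]
far [ 0.65387622 -0.05445535  0.04098484] dock 176.64732733981913 112.90169434578048 res [ 0.06687275 -0.02053957  0.06406009  0.01736953]
```

```bash
python3 -m handwheel '{"translation":[[-1.62,3,0],[-1.62,3,0],[-1.62,3,0],[-1.62,3,0],[-1.62,3,0],[0,0,0],[0,0,0],[0,0,0],[0,0,0],[0,0,0],[0,0,0],[0,0,0],[0,0,0],[0,0,0]],"rot":[[0,0,0],[0,0,0],[0,0,0],[0,0,0],[0,0,0],[0,0,6.43],[0,0,6.43],[0,0,6.43],[0,0,6.43],[0,0,6.43],[0,0,6.43],[0,0,6.42],[0,0,0],[0,0,0]],"grip":[255,255,255,255,255,255,255,255,255,255,255,255,255,255]}';python3 d.py
```

```text
t: 12.83
ee_pos: [0.6565, -0.017, 0.173]
ee_rot: [-3.141, -0.001, 2.117]
contact_force: [-0.1, -0.7, 0.1]
width: 0.0004
grasp_force: 0.0
dock xy mm 139.63466392285738 106.48344339503856 f 0.674340400025303 0.013743103939274692
```

```bash
python3 -m handwheel '{"translation":[[0,0,3],[0,0,3],[0,0,3],[0,0,3],[0,0,1.7],[0,0,0],[0,0,0]],"rot":[[0,0,0],[0,0,0],[0,0,0],[0,0,0],[0,0,0],[0,0,0],[0,0,0]],"grip":[255,255,255,255,255,255,255]}';python3 d.py; cat > arc.py <<'E'
import numpy as np,sys
def go(p0,piv,sg,a0,phi0,phi1,n,th0,off0,off1,r0,r1):
    # dock-frame mm; sg=+1 far,-1 near; phi=dock angle of tool y (deg)
    p=np.array(p0,float);phi=phi0
    for k in range(n):
        s=(k+1)/n;th=np.radians(th0*(1-s));r=r0+(r1-r0)*s;of=off0+(off1-off0)*s
        t=np.array(piv)+[r*np.cos(th)-of*np.sin(th),sg*(r*np.sin(th)+of*np.cos(th))]
        f=np.radians(phi);ty=np.array([np.cos(f),np.sin(f)]);tx=np.array([-ty[1],ty[0]])
        d=t-p;dphi=(phi1-phi0)/n
        print([round(d@tx/10,2),round(d@ty/10,2),0],'rot',round(-dphi,2),t.round(0));p=t;phi+=dphi
E
python3 - <<'E'
from arc import go
go((140,106.5),(164,52),1,0,135,180,18,82,24,17,52,46)
E
```

```text
t: 13.42
ee_pos: [0.6557, -0.0178, 0.0351]
ee_rot: [-3.14, -0.002, 2.115]
contact_force: [0.5, 0.4, 1.2]
width: 0.0004
grasp_force: 0.0
dock xy mm 140.5878085334377 105.93502218749565 f -0.46490975250643735 0.4148604711565545
[np.float64(-0.94), np.float64(-0.79), 0] rot -2.5 [152. 108.]
[np.float64(-0.34), np.float64(-0.33), 0] rot -2.5 [157. 108.]
[np.float64(-0.3), np.float64(-0.36), 0] rot -2.5 [162. 108.]
[np.float64(-0.25), np.float64(-0.4), 0] rot -2.5 [166. 107.]
[np.float64(-0.19), np.float64(-0.42), 0] rot -2.5 [171. 107.]
[np.float64(-0.14), np.float64(-0.44), 0] rot -2.5 [175. 105.]
[np.float64(-0.08), np.float64(-0.45), 0] rot -2.5 [180. 104.]
[np.float64(-0.02), np.float64(-0.45), 0] rot -2.5 [184. 102.]
[np.float64(0.04), np.float64(-0.45), 0] rot -2.5 [188. 100.]
[np.float64(0.09), np.float64(-0.44), 0] rot -2.5 [191.  97.]
[np.float64(0.15), np.float64(-0.42), 0] rot -2.5 [195.  94.]
[np.float64(0.2), np.float64(-0.39), 0] rot -2.5 [198.  91.]
[np.float64(0.24), np.float64(-0.36), 0] rot -2.5 [201.  88.]
[np.float64(0.29), np.float64(-0.32), 0] rot -2.5 [203.  84.]
[np.float64(0.32), np.float64(-0.28), 0] rot -2.5 [205.  81.]
[np.float64(0.35), np.float64(-0.24), 0] rot -2.5 [207.  77.]
[np.float64(0.38), np.float64(-0.19), 0] rot -2.5 [209.  73.]
[np.float64(0.4), np.float64(-0.14), 0] rot -2.5 [210.  69.]
```

```bash
python3 -m handwheel '{"translation":[[-0.94,-0.79,0],[-0.34,-0.33,0],[-0.3,-0.36,0],[-0.25,-0.4,0],[-0.19,-0.42,0],[-0.14,-0.44,0],[-0.08,-0.45,0],[-0.02,-0.45,0],[0.04,-0.45,0],[0.09,-0.44,0],[0.15,-0.42,0],[0.2,-0.39,0],[0.24,-0.36,0],[0.29,-0.32,0],[0.32,-0.28,0],[0.35,-0.24,0],[0.38,-0.19,0],[0.4,-0.14,0],[0,0,0]],"rot":[[0,0,-2.5],[0,0,-2.5],[0,0,-2.5],[0,0,-2.5],[0,0,-2.5],[0,0,-2.5],[0,0,-2.5],[0,0,-2.5],[0,0,-2.5],[0,0,-2.5],[0,0,-2.5],[0,0,-2.5],[0,0,-2.5],[0,0,-2.5],[0,0,-2.5],[0,0,-2.5],[0,0,-2.5],[0,0,-2.5],[0,0,0]],"grip":[255,255,255,255,255,255,255,255,255,255,255,255,255,255,255,255,255,255,255]}';python3 d.py
```

```text
t: 15.0
ee_pos: [0.6064, -0.0776, 0.0399]
ee_rot: [3.14, 0.009, 2.9]
contact_force: [4.5, 0.8, -0.7]
width: 0.0005
grasp_force: 2.0
dock xy mm 210.42979534167924 72.32771638851662 f -1.8149539616953252 4.148331070622914
```

```bash
python3 -m handwheel '{"translation":[[0.1,0,0],[0.1,0,0],[0.1,0,0],[0,0,0]],"rot":[[0,0,0],[0,0,0],[0,0,0],[0,0,0]],"grip":[255,255,255,255]}';python3 d.py
```

```text
t: 15.33
ee_pos: [0.6061, -0.0776, 0.0401]
ee_rot: [3.141, 0.014, 2.898]
contact_force: [11.8, -1.3, -3.4]
width: 0.0006
grasp_force: 5.5
dock xy mm 210.48612943018935 71.99155698375941 f -1.5766960955244056 11.800277235635996
```

```bash
python3 -m handwheel '{"translation":[[-0.6,0,0],[-0.7,0,0],[0,0,-3],[0,0,-3],[0,0,-3],[0,0,-3],[0,0,-1.5],[2.56,1.52,0],[2.56,1.52,0],[2.56,1.52,0],[2.56,1.52,0],[2.56,1.52,0],[0,0,0],[0,0,0]],"rot":[[0,0,0],[0,0,0],[0,0,0],[0,0,0],[0,0,0],[0,0,0],[0,0,0],[0,0,0],[0,0,0],[0,0,0],[0,0,0],[0,0,0],[0,0,0],[0,0,0]],"grip":[255,255,255,255,255,255,255,255,255,255,255,255,255,255]}';python3 d.py
```

```text
t: 16.5
ee_pos: [0.5067, 0.0254, 0.172]
ee_rot: [-3.141, 0.001, 2.9]
contact_force: [-0.1, 0.1, -0.2]
width: 0.0006
grasp_force: 0.0
dock xy mm 134.12010713415518 -49.085382368984384 f -0.10463009758250108 -0.11447397639616413
```

```bash
python3 -m handwheel '{"translation":[[0,0,3],[0,0,3],[0,0,3],[0,0,3],[0,0,1.5],[0,0,0],[0,0,0]],"rot":[[0,0,0],[0,0,0],[0,0,0],[0,0,0],[0,0,0],[0,0,0],[0,0,0]],"grip":[255,255,255,255,255,255,255]}';python3 d.py; python3 - <<'E'
from arc import go
go((134,-49),(164,-2),-1,0,180,180,19,90,20,17,45,45)
E
```

```text
t: 17.08
ee_pos: [0.5073, 0.0241, 0.0358]
ee_rot: [-3.141, -0.002, 2.897]
contact_force: [0.0, -0.3, -0.5]
width: 0.0002
grasp_force: 0.0
dock xy mm 135.30212331663287 -48.19463528077055 f 0.3007070293762108 0.09959827314350694
[np.float64(-0.05), np.float64(-1.39), 0] rot -0.0 [148. -48.]
[np.float64(0.11), np.float64(-0.4), 0] rot -0.0 [152. -50.]
[np.float64(0.08), np.float64(-0.41), 0] rot -0.0 [156. -50.]
[np.float64(0.04), np.float64(-0.42), 0] rot -0.0 [160. -51.]
[np.float64(0.01), np.float64(-0.42), 0] rot -0.0 [164. -51.]
[np.float64(-0.03), np.float64(-0.42), 0] rot -0.0 [169. -51.]
[np.float64(-0.06), np.float64(-0.41), 0] rot -0.0 [173. -50.]
[np.float64(-0.1), np.float64(-0.41), 0] rot -0.0 [177. -49.]
[np.float64(-0.13), np.float64(-0.4), 0] rot -0.0 [181. -48.]
[np.float64(-0.17), np.float64(-0.38), 0] rot -0.0 [185. -46.]
[np.float64(-0.2), np.float64(-0.37), 0] rot -0.0 [188. -44.]
[np.float64(-0.23), np.float64(-0.35), 0] rot -0.0 [192. -42.]
[np.float64(-0.26), np.float64(-0.33), 0] rot -0.0 [195. -39.]
[np.float64(-0.28), np.float64(-0.3), 0] rot -0.0 [198. -36.]
[np.float64(-0.31), np.float64(-0.28), 0] rot -0.0 [201. -33.]
[np.float64(-0.33), np.float64(-0.25), 0] rot -0.0 [203. -30.]
[np.float64(-0.35), np.float64(-0.22), 0] rot -0.0 [206. -26.]
[np.float64(-0.37), np.float64(-0.19), 0] rot -0.0 [207. -23.]
[np.float64(-0.38), np.float64(-0.16), 0] rot -0.0 [209. -19.]
```

```bash
python3 -m handwheel '{"translation":[[-0.05,-1.39,0],[0.11,-0.4,0],[0.08,-0.41,0],[0.04,-0.42,0],[0.01,-0.42,0],[-0.03,-0.42,0],[-0.06,-0.41,0],[-0.1,-0.41,0],[-0.13,-0.4,0],[-0.17,-0.38,0],[-0.2,-0.37,0],[-0.23,-0.35,0],[-0.26,-0.33,0],[-0.28,-0.3,0],[-0.31,-0.28,0],[-0.33,-0.25,0],[-0.35,-0.22,0],[-0.37,-0.19,0],[-0.3,-0.16,0],[0,0,0]],"rot":[[0,0,0],[0,0,0],[0,0,0],[0,0,0],[0,0,0],[0,0,0],[0,0,0],[0,0,0],[0,0,0],[0,0,0],[0,0,0],[0,0,0],[0,0,0],[0,0,0],[0,0,0],[0,0,0],[0,0,0],[0,0,0],[0,0,0],[0,0,0]],"grip":[255,255,255,255,255,255,255,255,255,255,255,255,255,255,255,255,255,255,255,255]}';python3 d.py;python3 -m handwheel '{"translation":[[-0.1,0,0],[-0.1,0,0],[0,0,0]],"rot":[[0,0,0],[0,0,0],[0,0,0]],"grip":[255,255,255]}';python3 d.py
```

```text
t: 18.75
ee_pos: [0.5162, -0.0546, 0.0358]
ee_rot: [3.14, -0.005, 2.898]
contact_force: [-5.3, 4.5, 3.7]
width: 0.0006
grasp_force: 2.9
dock xy mm 209.53592125656292 -20.756620118973494 f -3.141664424496788 -6.180117771987955
t: 19.0
ee_pos: [0.5164, -0.0546, 0.0357]
ee_rot: [3.141, -0.009, 2.898]
contact_force: [-10.8, 5.2, 9.1]
width: 0.0004
grasp_force: 5.7
dock xy mm 209.56516922602998 -20.581837839669035 f -2.5072464949831557 -11.749961703497586
```

```bash
python3 -m handwheel '{"translation":[[0.6,0,0],[0.9,0,0],[0,0,-3],[0,0,-3],[0,0,-3],[0,0,-3],[0,0,-3],[0,-4,-1],[0,-4,-1],[0,-4,-1],[0,0,0],[0,0,0]],"rot":[[0,0,0],[0,0,0],[0,0,0],[0,0,0],[0,0,0],[0,0,0],[0,0,0],[0,0,0],[0,0,0],[0,0,0],[0,0,0],[0,0,0]],"grip":[255,255,255,255,255,255,255,255,255,255,255,255]}'; python3 - <<'E'
from plant import env
import cv2
cv2.imwrite("pics/s5.png",env.capture("side"));cv2.imwrite("pics/c5.png",env.capture("scene"))
a=cv2.imread("pics/c5.png")[145:325,235:475];b=cv2.imread("pics/s5.png")[130:260,220:380]
cv2.imwrite("pics/p5.png",cv2.hconcat([cv2.resize(a,(400,300),interpolation=2),cv2.resize(b,(370,300),interpolation=2)]))
E
```

```text
t: 20.0
ee_pos: [0.4756, -0.1704, 0.2171]
ee_rot: [-3.141, 0.002, 2.894]
contact_force: [0.1, 0.1, 0.4]
width: 0.0001
grasp_force: 0.0
```

View pics/p5.png

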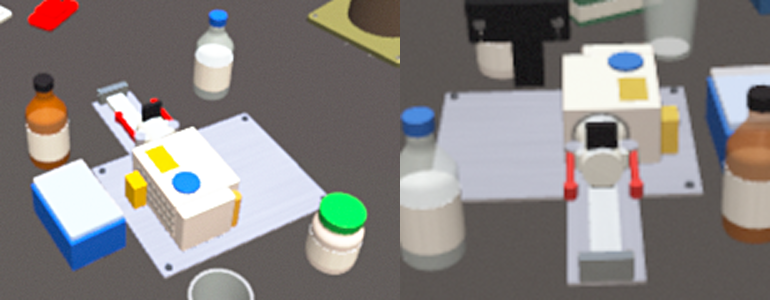

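The final view shows both red arms folded back along the coupling (570,175 and 635,175). The coupling sits at the tank's collar, the tank is against the stop, and the bystanders are where they were.

```bash
python3 -c "
from plant import env
print(env.close_job())"
```

```text
the job is handed in; nothing more can be done
None
```

I turned the tank onto the yellow stop, pushed the coupling home until it met firm resistance, then folded both cam arms to their limits, far then near, with no bystander touched; the job was handed in at about 20 s and gave no verdict.

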